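# Check the capsule caddy in the guest room

### The arm

A 6-joint arm with a two-finger parallel gripper is mounted at the origin on the work surface. World frame = base frame: x ahead of the robot, y to its left, z up, the work surface at z = 0. Lengths are in mm, angles in rad, forces in N, time in s.
With the tool pointing down it reaches from about 350 to 775 mm from the base axis. Payload 7.3 kg.
Tool frame: the origin (TCP) lies midway between the tips of the shut fingers; the grasp point (between the pads) lies 19 mm behind it; z points along the fingers, y is the line along which they close (so a half turn about z gives the same grasp; the last joint's range is limited). The gripper opens to 92 mm and grips with 3 to 60 N. Pads are 19 mm wide; open, the fingers measure 130 mm over their backs; the gripper's body (75 mm by 190 mm) begins 47 mm behind the grasp point.
Start: joints at [-1.377, 0.342, 1.524, -0, 1.275, -0.146], TCP at [175.005, -494.993, 226.741] pointing down, gripper open.
Joint ranges: [-2.53, 2.53], [-0.77, 2.02], [0.04, 2.7], [-1, 4.14], [0.28, 2.66], [-3.11, 3.11]. Speed limits (rad/s): [2.57, 2.57, 3.14, 3.14, 3.14, 3.14].

### API

Orientations are given as [roll, pitch, yaw] about the fixed x, y, z axes, in that order (R = Rz(yaw) Ry(pitch) Rx(roll)).
In Python, from plant import bot gives the robot as it stands.
- The arm moves only by the tool jog_arm, never from a script. Its arguments are lists of equal length, an entry for each row: "dp": the shift along the tool's x, y, z in m, a list of three; "twist": the turn about the tool's z in degrees. A call has 1 to 10 rows; each row shifts and turns the commanded pose from where the row before left it, along the tool's axes as they then stand; what a row does not reach is not made up. A row lasts 1/8 s, in which the tool goes at most 62.5 mm and 10.7 degrees, less where a joint would pass 70% of its speed; a pose out of reach is approached as far as the arm can. A call is refused whole if a number of a shift passes 0.0625 or a number of a turn 10.7, either way. A call with a gripper value outside its range is refused whole. "jaw" is the finger opening in m, from 0 to 0.0918, set as the call begins (left out, the last holds). The fingers move at their own pace and stop on an object; the grip force is fixed at half the most. Time passes only in rows, so rows that do not move let the fingers close. It gives the time, the measured TCP pose, the force, the opening and the grip force at its end, in the units of the state.
- bot.get_obs(): the state, without advancing time (a new reading comes with each control period).
- bot.capture(name): name is "scene" or "top" or "wrist"; returns the picture (384x512x3 uint8, blue, green, red); there is no depth.
- bot.camera_params(name): a dict with "fx", "fy", "cx", "cy" (pixels), "k1" (the pictures are not rectified: a ray, as slopes to the right and down, at radius r is drawn at 1 + k1 r^2 times it, then the intrinsics apply), "R" (3x3) and "t" (3): a world point X has camera coordinates R X + t. Camera axes: x right, y down, z forward; pixel columns grow to the right and rows downward; lengths in mm; the calibration is good to about 2 mm. A picture is of the moment at which its call begins: read the wrist's pose just before it. camera_params takes no time and is no camera call; for the wrist camera it gives the pose at the moment of the call.
- bot.close_job(): hands the job in; it is judged then, once.
Trained networks look in the newest picture that a camera, given by its name, has taken for a name from the list of things; names that differ only in an ending like _2 or _b are one class to them, and where a whole thing is asked for, a point or a joint stands for the part that bears it (a point fixed in the world has none). Each returns a list of dicts, best first, with "confidence" (0 to 1); they miss things now and then, are a little off and sometimes report something else, mostly with a low value. They report only what shows in the picture. A call takes as long as a camera call. They do not tell look-alikes from the thing itself.
- bot.find_in(camera, label): "bbox" ([centre column, centre row, width, height] in pixels, round what is visible of it).
- bot.masks_of(camera, label): "pixels" (384x512 bool, what is visible of it) and "bbox" ([centre column, centre row, width, height] in pixels, round what is visible of it).
The state is a dict: "time": time; "joint_positions": joint angles; "dq": joint speeds; "tau": joint torques, N m; "tool_pos": TCP position; "tcp_rot": TCP orientation; "contact_force": force on the tool from outside, world axes, zero at the start; "moment": the same for the moment, N m; "grip_width": finger opening in mm; "finger_force": force on a finger pad.
Only numpy, scipy, OpenCV 4.12 (cv2) and the standard library are available. Lean on these libraries where they do the work, as an engineer would, in place of code of your own. Each camera call takes 0.05 s, during which the arm holds its last target. There are 200 camera calls.

### The job

Check the stock before the next guest arrives: press the round brass release on top of the wooden capsule caddy so that its tray pops out, then push the tray fully home until it clicks and stays shut. Leave the blue caddy closed.

Things in the scene. Friction and masses are not known exactly. Their poses are not given: they have to be found in the camera images.
- release_top (a point): Centre of the top of the WOODEN caddy's release: brass button 32 mm across, 82 mm above the table, 12 mm above the lid. Press straight down: travel 8 mm, takes 3 to 5 N, springs back; the tray lets go after 6 mm and pops out within a second. The caddy is a dark brown box, fixed, 150 deep, 130 wide, 70 high, front towards the robot within 20 degrees; a like BLUE one stands to its left or right.
- tray_front (a point): Centre of the outer face of the wooden caddy's tray front, moving with it: upright panel with rattan inlay, 126 wide, 56 high, 12 thick, 9 to 65 mm above the table (this point 37). Its x axis is level, into the caddy: the way to push; z up. Shut, the face is 78 mm in front of the release's centre. A spring drives the tray out; pushing home takes 3 to 5 N, about 10 N over the last 20 mm.
- tray (a joint): How far the wooden caddy's tray is out, m: 0 latched shut (start), 0.055 fully out. To latch, push it 1 to 4 mm past shut (-0.001 to -0.004; firm stop at -0.005): the hook snaps up with a click and the tray then rests at 0. Not clicked, it springs out again when let go.
- tray_blue (a joint): How far the tray of the BLUE caddy is out, in m: 0 latched shut, as at the start. To be left shut.
There are look-alikes about, which are no part of the job. Of the things that look like the part that bears tray_blue, the larger one is meant.

How it is judged:
By the outcome, as a careful person would: the job done as asked, in the order asked, and still so for the second after the job is handed in, with the robot touching nothing.
It also fails if it takes over 38 s, if anything falls off the work surface, if the arm or the gripper's body presses on something with over 40 N, if the wrist force passes 120 N, or if a joint passes its speed limit or range.

## Working session

There is one attempt and no reset: what is moved stays moved. The work goes in short steps, Python scripts to look and compute and a tool call to move; the robot and the scene stay as the last step left them, time stands still between calls to the robot, and variables do not carry over. Pictures are saved under pics/ and viewed, at most 10 in all, crops included, and the job is handed in when it is done.

Besides the shell and the picture viewer there is one more tool, called after "Request:" by a JSON object that holds its "name" and its "arguments". jog_arm: Moves the arm, as the interface text tells. Its arguments: {"type":"object","properties":{"dp":{"type":"array"},"twist":{"type":"array"},"jaw":{"type":"number"}},"required":["dp","twist"]}

```bash
mkdir -p pics; cat > h.py <<'E'
import numpy as np, cv2
from plant import bot
def ray(cam,uv,P=None):
    P=P or bot.camera_params(cam)
    K=np.array([[P["fx"],0,P["cx"]],[0,P["fy"],P["cy"]],[0,0,1.]])
    q=cv2.undistortPoints(np.array([[uv]],float),K,np.array([P["k1"],0,0,0.]))[0,0]
    R=np.array(P["R"]);t=np.array(P["t"])
    return -R.T@t, R.T@np.array([q[0],q[1],1])
def atz(cam,uv,z,P=None):
    c,d=ray(cam,uv,P); return c+d*(z-c[2])/d[2]
def proj(cam,X):
    P=bot.camera_params(cam);x=np.array(P["R"])@np.array(X,float)+P["t"]
    s=x[:2]/x[2];s=s*(1+P["k1"]*(s@s));return [P["fx"]*s[0]+P["cx"],P["fy"]*s[1]+P["cy"]]
E
python3 - <<'E'
from h import *
a=bot.capture("scene");b=bot.capture("top")
cv2.imwrite("pics/a.png",np.vstack([cv2.resize(np.hstack([a,b]),(800,300))]))
cv2.imwrite("pics/top.png",cv2.resize(b,(800,600)))
for c in("scene","top"):
  for n in("release_top","tray_front","tray","tray_blue"):
    for f in bot.find_in(c,n)[:4]: print(c,n,np.round(f["bbox"]),round(f["confidence"],2), np.round(atz(c,f["bbox"][:2],82 if n=="release_top" else 37)))
o=bot.get_obs();print(o["tool_pos"],o["tcp_rot"],o["time"])
E
```

```text
scene release_top [309. 286.  16.  22.] 0.84 [570. 219.  82.]
scene tray_front [341. 280.  52.  68.] 0.74 [493. 217.  37.]
scene tray [339. 279.  53.  69.] 0.57 [495. 215.  37.]
scene tray_blue [234. 169.  41.  40.] 0.79 [ 510. -148.   37.]
scene tray_blue [333. 171.  27.  35.] 0.64 [316. -24.  37.]
top release_top [153. 171.  10.  14.] 0.74 [570. 213.  82.]
top tray_front [161. 206.  60.  12.] 0.93 [495. 207.  37.]
top tray [161. 204.  63.  10.] 0.75 [499. 206.  37.]
top tray_blue [318. 192.  50.  23.] 0.93 [ 519. -162.   37.]
top tray_blue [266. 281.  42.   7.] 0.8 [314. -35.  37.]
[ 175.01134249 -494.97944086  226.70286558] [ 3.14154595e+00 -4.22315458e-06  3.39810970e-01] 0.5
```

View pics/a.png

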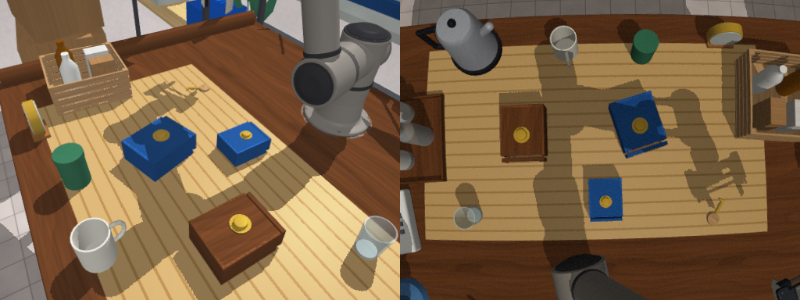

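View pics/top.png

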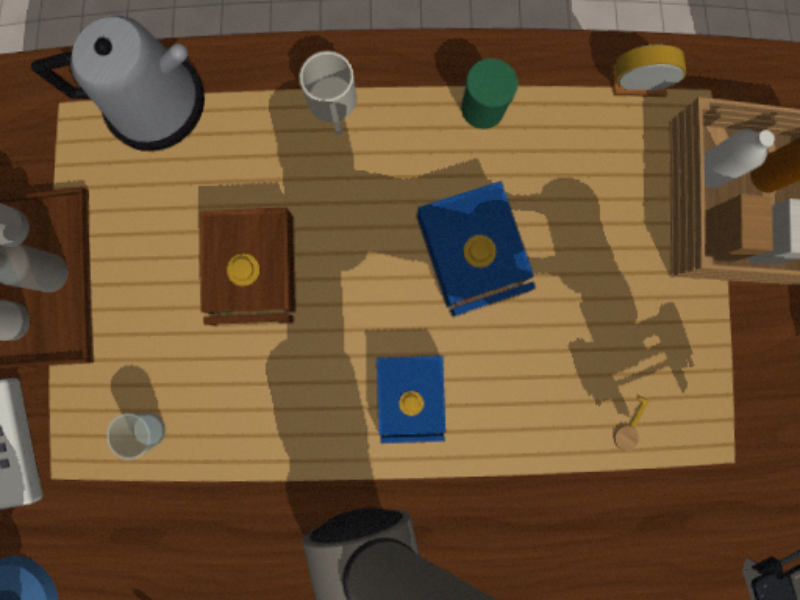

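The pictures show one brown caddy with a brass button, at top-view (243,270) of 800x600. A large blue caddy is at (480,250) and a small blue look-alike at (411,403). The brown one is the wooden caddy. Next I refine the button position and the yaw, and confirm both in a crop.

```bash
python3 - <<'E'
from h import *
for c,box in(("top",(125,150,185,195)),("scene",(280,265,340,305))):
    a=bot.capture(c);x0,y0,x1,y1=box
    hsv=cv2.cvtColor(a,cv2.COLOR_BGR2HSV)[y0:y1,x0:x1]
    m=((hsv[...,0]>18)&(hsv[...,0]<35)&(hsv[...,1]>150)&(hsv[...,2]>110)).astype(np.uint8)
    n,l,s,ce=cv2.connectedComponentsWithStats(m);i=1+s[1:,4].argmax()
    uv=ce[i]+[x0,y0];print(c,uv,s[i],atz(c,uv,82),atz(c,uv,78))
    if c=="top":
        cv2.imwrite("pics/crop.png",cv2.resize(a[120:220,110:210],(600,600),interpolation=cv2.INTER_CUBIC))
E
```

```text
top [155.13707165 172.62928349] [ 20  12  21  21 321] [566.86375929 209.36230443  82.        ] [567.38948668 210.27259478  78.        ]
scene [307.05105634 286.0193662 ] [ 13   9  29  25 568] [574.17987227 217.65062655  82.        ] [572.29419527 215.74528907  78.        ]
```

View pics/crop.png

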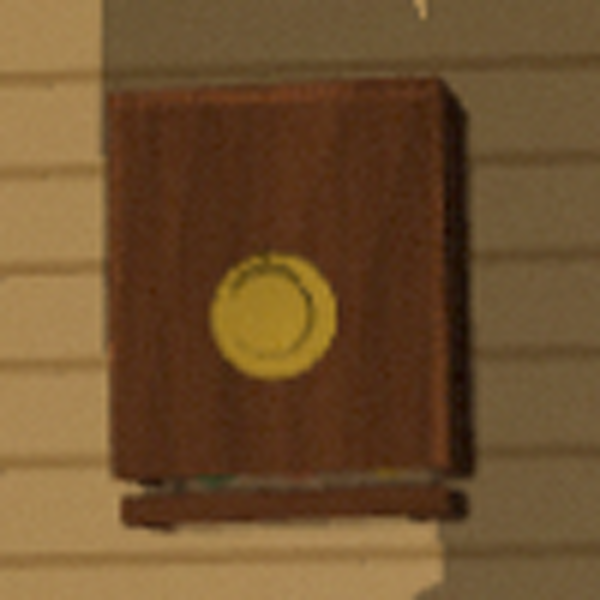

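The crop shows the wooden caddy with its brass flange and button centred near crop (272,314) and the tray front along row ~510. Assuming the flange sits at z≈70, both views agree on (568.4, 212).

```bash
python3 - <<'E'
from h import *
f=lambda x,y,z:atz("top",(110+(x+.5)/6-.5,120+(y+.5)/6-.5),z)
A,B,C,D=f(110,97,70),f(113,477,70),f(437,80,70),f(447,470,70)
for p in(A,B,C,D):print(p.round())
for u,v in((A-B,0),(C-D,0)):print(np.degrees(np.arctan2(u[1],u[0])))
for u in(A-C,B-D):print(np.degrees(np.arctan2(-u[0],u[1])),np.linalg.norm(u))
E1,E2=f(124,494,65),f(466,489,65);u=E1-E2;print(E1,E2,np.degrees(np.arctan2(-u[0],u[1])))
o=bot.get_obs();print(o["joint_positions"],o["time"])
E
```

```text
[656. 276.  70.]
[510. 274.  70.]
[659. 149.  70.]
[509. 146.  70.]
0.7580563483562625
1.0411247352971709
1.1680175409478761 127.14089551090646
-0.08984690314293367 127.88903240102765
[503.27753262 271.35919632  65.        ] [502.30121002 139.92856295  65.        ] -0.42560957198926724
[-1.37700335e+00  3.41984142e-01  1.52413187e+00 -2.05365060e-05
  1.27539367e+00 -1.45985599e-01] 0.6
```

Request:
{"name": "jog_arm", "arguments": {"dp": [[0, 0, 0], [0, 0, 0], [0.028, -0.05, 0], [0.028, -0.05, 0], [0.028, -0.05, 0], [0.028, -0.05, 0], [0.028, -0.05, 0], [0.028, -0.05, 0], [0.028, -0.05, 0], [0.028, -0.05, 0]], "twist": [9.5, 9.5, 0, 0, 0, 0, 0, 0, 0, 0], "jaw": 0}}

```text
time: 1.85
tool_pos: [396.5, -91.5, 227.1]
tcp_rot: [3.141, -0.001, 0.008]
contact_force: [1.0, -0.9, 0.5]
grip_width: 0.7
finger_force: 0.0
```

Request:
{"name": "jog_arm", "arguments": {"dp": [[0.028, -0.05, 0], [0.028, -0.05, 0], [0.028, -0.05, 0.01], [0.028, -0.05, 0.02], [0.028, -0.05, 0.03], [0.032, -0.05, 0.03], [0, 0, 0], [0, 0, 0]], "twist": [0, 0, 0, 0, 0, 0, 0, 0]}}

```text
time: 2.85
tool_pos: [562.2, 203.4, 139.3]
tcp_rot: [3.141, 0.001, 0.009]
contact_force: [-0.7, 0.2, -0.5]
grip_width: 0.5
finger_force: 0.0
```

```bash
python3 - <<'E'
from h import *
P=bot.camera_params("wrist");a=bot.capture("wrist")
cv2.imwrite("pics/w1.png",a)
for n in("release_top","tray_front"):
    for f in bot.find_in("wrist",n)[:3]: print(n,np.round(f["bbox"]),round(f["confidence"],2),atz("wrist",f["bbox"][:2],82 if n=="release_top" else 37,P))
print(proj("wrist",[568.4,212,82]),bot.get_obs()["tool_pos"])
E
```

```text
release_top [240. 198.  45.  44.] 0.6 [570.59849835 213.89839834  82.        ]
[np.float64(241.21253381092538), np.float64(201.39089747331684)] [562.67598259 202.52162987 140.96337172]
```

View pics/w1.png

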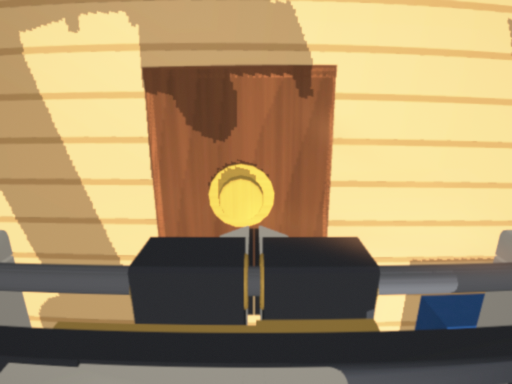

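The wrist view shows the brass flange at about (241,196) and the button at (241,202). That matches the projected target, so I align over it and descend.

Request:
{"name": "jog_arm", "arguments": {"dp": [[0.0065, -0.009, 0], [0, 0, 0.025], [0, 0, 0.02], [0, 0, 0.005], [0, 0, 0]], "twist": [0, 0, 0, 0, 0]}}

```text
time: 3.62
tool_pos: [569.3, 212.6, 90.1]
tcp_rot: [-3.141, -0.001, 0.008]
contact_force: [0.5, 0.3, 0.1]
grip_width: 0.5
finger_force: 0.0
```

Press down 7 mm past contact in small steps (target z≈75), hold, then lift.

Request:
{"name": "jog_arm", "arguments": {"dp": [[0, 0, 0.005], [0, 0, 0.004], [0, 0, 0.003], [0, 0, 0.003], [0, 0, 0]], "twist": [0, 0, 0, 0, 0]}}

```text
time: 4.25
tool_pos: [569.3, 212.6, 74.6]
tcp_rot: [-3.141, -0.001, 0.008]
contact_force: [1.1, -0.3, 3.5]
grip_width: 0.6
finger_force: 1.6
```

Request:
{"name": "jog_arm", "arguments": {"dp": [[0, 0, 0.0005], [0, 0, 0], [0, 0, -0.02], [0, 0, -0.03], [0, 0, -0.01], [0, 0, 0]], "twist": [0, 0, 0, 0, 0, 0]}}

```text
time: 5.0
tool_pos: [568.7, 212.5, 133.9]
tcp_rot: [3.141, 0.0, 0.008]
contact_force: [-0.4, -0.5, 0.3]
grip_width: 0.2
finger_force: 0.0
```

```bash
python3 - <<'E'
from h import *
a=bot.capture("scene");b=bot.capture("top")
cv2.imwrite("pics/p2.png",np.hstack([cv2.resize(a[220:360,260:400],(400,400)),cv2.resize(b[120:260,90:230],(400,400))]))
for c in("scene","top"):
  for n in("tray_front",):
    for f in bot.find_in(c,n)[:3]: print(c,n,np.round(f["bbox"]),round(f["confidence"],2), np.round(atz(c,f["bbox"][:2],37)))
o=bot.get_obs();print(o["tool_pos"],o["contact_force"])
E
```

```text
scene tray_front [357. 283.  60.  44.] 0.61 [472. 237.  37.]
top tray_front [170. 214.  44.  31.] 0.8 [474. 184.  37.]
[568.12924032 212.37290524 132.63996622] [-0.61281239 -0.00259058  0.36665469]
```

View pics/p2.png

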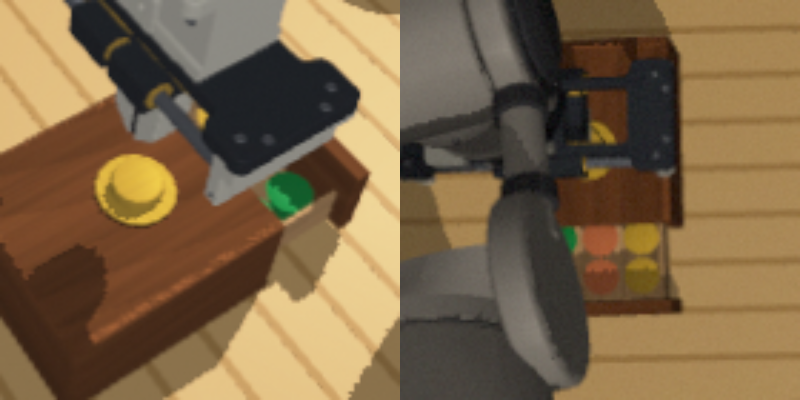

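The tray is open: the scene crop shows a capsule at (290,195), and the top crop shows the front near row 305. Next I move in front of it and lower.

Request:
{"name": "jog_arm", "arguments": {"dp": [[-0.045, 0, 0], [-0.045, 0.001, 0], [-0.045, 0.001, 0], [-0.035, 0.001, 0], [0, 0, 0], [0, 0, 0.04], [0, 0, 0.04], [0, 0, 0.014], [0, 0, 0]], "twist": [0, 0, 0, 0, 0, 0, 0, 0, 0]}}

```text
time: 6.32
tool_pos: [399.1, 208.0, 39.4]
tcp_rot: [3.141, 0.002, 0.008]
contact_force: [0.8, 0.7, 0.2]
grip_width: 0.1
finger_force: 0.0
```

Request:
{"name": "jog_arm", "arguments": {"dp": [[0.012, 0, 0], [0.008, 0, 0], [0.008, 0, 0], [0.008, 0, 0], [0.01, 0, 0], [0.01, 0, 0], [0, 0, 0]], "twist": [0, 0, 0, 0, 0, 0, 0]}}

```text
time: 7.2
tool_pos: [455.7, 208.6, 39.9]
tcp_rot: [-3.142, -0.001, 0.008]
contact_force: [-2.6, 0.2, 1.8]
grip_width: 0.9
finger_force: 1.3
```

Request:
{"name": "jog_arm", "arguments": {"dp": [[0.007, 0, 0], [0.007, 0, 0], [0.006, 0, 0], [0.003, 0, 0], [0, 0, 0]], "twist": [0, 0, 0, 0, 0]}}

```text
time: 7.82
tool_pos: [477.6, 208.9, 39.8]
tcp_rot: [3.141, 0.001, 0.008]
contact_force: [-3.3, 1.3, 0.9]
grip_width: 0.3
finger_force: 1.8
```

Request:
{"name": "jog_arm", "arguments": {"dp": [[0.001, 0, 0], [0.001, 0, 0], [0, 0, 0]], "twist": [0, 0, 0]}}

```text
time: 8.2
tool_pos: [480.3, 208.7, 40.0]
tcp_rot: [3.141, -0.001, 0.008]
contact_force: [-1.1, 0.7, -1.5]
grip_width: 0.7
finger_force: 0.8
```

```bash
python3 - <<'E'
from h import *
a=bot.capture("scene");b=bot.capture("top")
cv2.imwrite("pics/p3.png",np.hstack([cv2.resize(a[220:360,260:400],(400,400)),cv2.resize(b[120:260,90:230],(400,400))]))
E
```

```text
(no output)
```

View pics/p3.png

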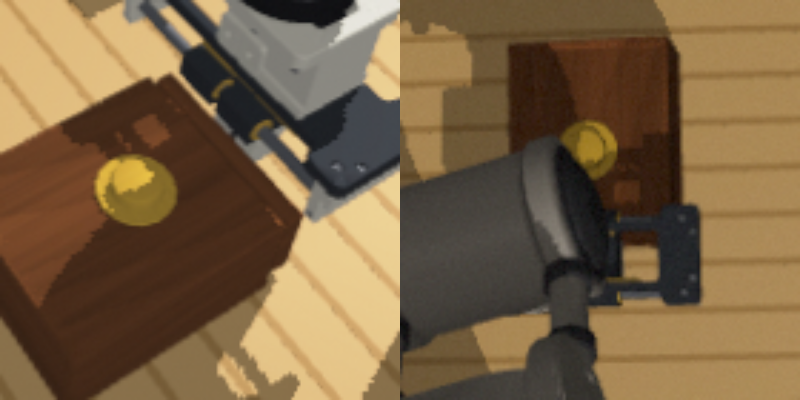

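The tray looks nearly flush. I'll push on 1 mm at a time and watch the force.

Request:
{"name": "jog_arm", "arguments": {"dp": [[0.001, 0, 0], [0, 0, 0]], "twist": [0, 0]}}

```text
time: 8.55
tool_pos: [480.7, 208.7, 40.0]
tcp_rot: [3.141, 0.001, 0.008]
contact_force: [-3.9, 0.2, 0.5]
grip_width: 0.5
finger_force: 1.8
```

Request:
{"name": "jog_arm", "arguments": {"dp": [[0.001, 0, 0], [0, 0, 0]], "twist": [0, 0]}}

```text
time: 8.8
tool_pos: [481.9, 208.7, 40.0]
tcp_rot: [3.141, 0.0, 0.008]
contact_force: [-3.8, -0.6, 1.5]
grip_width: 0.0
finger_force: 1.8
```

Request:
{"name": "jog_arm", "arguments": {"dp": [[0.001, 0, 0], [0, 0, 0]], "twist": [0, 0]}}

```text
time: 9.05
tool_pos: [483.0, 208.7, 40.0]
tcp_rot: [3.141, -0.0, 0.008]
contact_force: [-3.9, -0.5, 1.6]
grip_width: 0.5
finger_force: 1.8
```

Request:
{"name": "jog_arm", "arguments": {"dp": [[0.001, 0, 0], [0, 0, 0]], "twist": [0, 0]}}

```text
time: 9.3
tool_pos: [484.0, 208.8, 40.0]
tcp_rot: [3.141, -0.0, 0.008]
contact_force: [-3.4, -1.8, 1.7]
grip_width: 0.3
finger_force: 1.8
```

Request:
{"name": "jog_arm", "arguments": {"dp": [[0.001, 0, 0], [0, 0, 0]], "twist": [0, 0]}}

```text
time: 9.55
tool_pos: [485.0, 208.8, 40.0]
tcp_rot: [3.141, -0.0, 0.008]
contact_force: [-4.0, -1.8, 2.1]
grip_width: 0.3
finger_force: 1.8
```

Request:
{"name": "jog_arm", "arguments": {"dp": [[0.001, 0, 0], [0, 0, 0]], "twist": [0, 0]}}

```text
time: 9.8
tool_pos: [485.6, 208.8, 40.0]
tcp_rot: [3.141, 0.001, 0.008]
contact_force: [-4.8, -1.3, 3.7]
grip_width: 0.5
finger_force: 2.4
```

Request:
{"name": "jog_arm", "arguments": {"dp": [[0.001, 0, 0], [0, 0, 0]], "twist": [0, 0]}}

```text
time: 10.05
tool_pos: [485.7, 208.8, 40.0]
tcp_rot: [3.141, 0.003, 0.008]
contact_force: [-8.1, -0.9, 5.4]
grip_width: 0.3
finger_force: 4.0
```

Request:
{"name": "jog_arm", "arguments": {"dp": [[0.001, 0, 0], [0, 0, 0]], "twist": [0, 0]}}

```text
time: 10.3
tool_pos: [485.7, 208.8, 40.0]
tcp_rot: [3.141, 0.005, 0.008]
contact_force: [-12.2, -1.2, 9.2]
grip_width: 0.3
finger_force: 5.7
```

The firm stop is at TCP x≈485.7, so shut is ≈480.7, which matches the geometry. I back off and look.

Request:
{"name": "jog_arm", "arguments": {"dp": [[-0.002, 0, 0], [-0.002, 0, 0], [-0.002, 0, 0], [-0.004, 0, 0], [-0.01, 0, 0], [-0.03, 0, 0], [-0.03, 0, 0], [-0.03, 0, 0], [0, 0, 0], [0, 0, 0]], "twist": [0, 0, 0, 0, 0, 0, 0, 0, 0, 0]}}

```text
time: 11.55
tool_pos: [379.0, 208.4, 40.4]
tcp_rot: [-3.141, -0.002, 0.008]
contact_force: [0.3, -0.0, -0.2]
grip_width: 0.7
finger_force: 0.0
```

```bash
python3 - <<'E'
from h import *
a=bot.capture("scene");b=bot.capture("top");w=bot.capture("wrist")
cv2.imwrite("pics/p4.png",np.hstack([cv2.resize(a[220:360,260:400],(400,400)),cv2.resize(w,(400,300),interpolation=3)] if 0 else [cv2.resize(a[220:360,260:400],(400,400)),cv2.resize(w,(400,400))]))
for c in("scene","top"):
    for f in bot.find_in(c,"tray_front")[:3]: print(c,np.round(f["bbox"]),round(f["confidence"],2), np.round(atz(c,f["bbox"][:2],37)))
o=bot.get_obs();print(o["tool_pos"],o["contact_force"])
E
```

```text
scene [340. 280.  54.  65.] 0.85 [495. 217.  37.]
top [161. 204.  62.  11.] 0.77 [499. 206.  37.]
[378.50513071 207.99027399  39.95606545] [0.1210118  0.12935874 0.60815792]
```

View pics/p4.png

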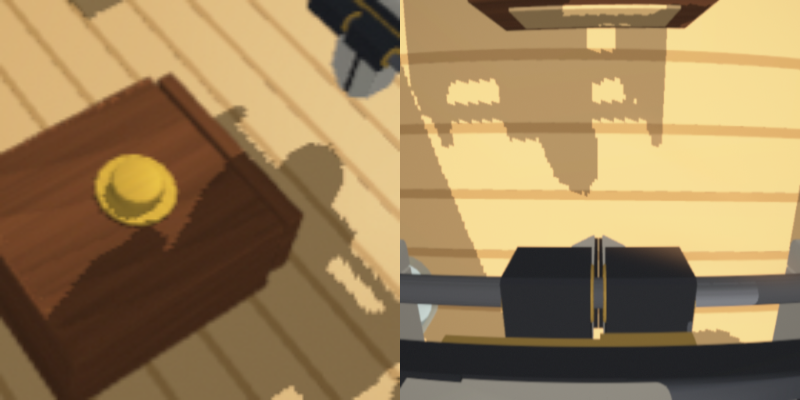

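The scene crop shows the panel flush and the gripper clear of it. The tray-front boxes match the starting ones, so I hand in.

```bash
python3 - <<'E'
from h import *
bot.capture("top")
for n in("tray_front","tray_blue"):
    for f in bot.find_in("top",n)[:2]: print(n,np.round(f["bbox"]))
print(bot.close_job())
E
```

```text
tray_front [160. 204.  56.  10.]
tray_blue [315. 194.  54.  22.]
tray_blue [266. 280.  41.   4.]
the job is handed in; nothing more can be done
None
```

The wooden caddy's tray popped out when I pressed its release; I pushed it to the firm stop and it stayed shut after I backed off. The blue caddy was never touched and its tray looks shut. The job is handed in at about 12 s; no verdict was shown.

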